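# Reset the water-filter reminder wheel by clicks

### The job

The filter cartridge has been changed: set its reminder. With a fingertip, flick the blue finned wheel round anticlockwise (seen from above, the way the black arrow shows), clicking it on until the red fin rests in its click at the yellow pointer. Do not let the wheel run on past the pointer, pick nothing up, and leave the things standing around it where they are.

Things in the scene. Friction and masses are not known exactly. Their poses are not given: they have to be found in the camera images.
- unit: Filter reminder: white plate 160 x 150 x 22 mm (x, y, z), screwed down on the fold-down shelf (fixed). Origin: centre of its underside, on the shelf's top, 60 mm above the cupboard floor; z up. The wheel's axis is the vertical through the origin. The yellow pointer lies on the plate toward the unit's -x; a black anticlockwise arrow toward +y.
- wheel (a joint): Blue wheel's angle (rad), grows anticlockwise seen from above. Red fin points to the unit's +x at 0, +y at pi/2, and at the pointer (-x) at pi. Clicks every pi/4: a spring catch pulls it into the nearest click, so a fin pushed over half way (pi/8) jumps to the next; about 2 to 6 N at a fin's end; it does not coast. Starts in the click at 0, pi/4 or pi/2: four, three or two clicks short.
- hub (a point): Wheel: centre of the hub's top, on the axis, 58 mm above the unit's underside. Hub 36 mm across; disc 80 mm across, 36 to 40 mm above the underside; eight radial fins 45 degrees apart (one red, the rest blue), 6 mm thick, out to 54 mm from the axis, 36 to 58 mm above the underside. About 33 mm free between fins at 50 mm from the axis.
- red_fin (a point): Top outer end of the red fin, 54 mm from the wheel's axis, 58 mm above the unit's underside.
- pointer (a point): Tip area of the yellow pointer, 62 mm from the wheel's axis along the unit's -x, 25 mm above its underside; nothing there stands higher than that.
- brush: Bystander, loose: green pipe brush lying on the shelf, 210 mm long along its x, 25 mm thick; origin under its middle.
- spanner: Bystander, loose: steel adjustable spanner lying flat, 180 mm long along its x, 38 mm wide at the head (+x), 13 mm high; origin under its middle.
- tin: Bystander, loose: white washer tin with clamp lid, 72 mm across, 52 mm high; origin at the centre of its underside.
- plunger: Bystander, loose: grey plastic pressure plunger standing on its cup, 90 mm across, 165 mm high; origin at the centre of its underside.
- tape: Bystander, loose: white roll of thread tape lying flat, 54 mm across, 14 mm high; origin at the centre of its underside.
- spindle: Bystander, loose: brass tap spindle standing up, 30 mm across, 48 mm high; origin at the centre of its underside.

How it is judged:
By the outcome, as a careful person would: the job done as asked, in the order asked, and still so for the second after the job is handed in, with the robot touching nothing.
It also fails if it takes over 54 s, if anything falls off the work surface, if the arm or the gripper's body presses on something with over 40 N, if the wrist force passes 120 N, or if a joint passes its speed limit or range.

### The arm

A 7-joint arm with a two-finger parallel gripper is mounted at the origin on the work surface. World frame = base frame: x ahead of the robot, y to its left, z up, the work surface at z = 0. Lengths are in m, angles in degrees, forces in N, time in s.
With the tool pointing down it reaches from about 0.425 to 0.875 m from the base axis. Payload 4.7 kg.
Tool frame: the origin (TCP) lies on the centre line of the jaws, within the pads' length; the fingertips stand 11 mm ahead of it and the grasp point (between the pads) lies 8 mm behind it; z points along the fingers, y is the direction in which the jaws open and shut (so a half turn about z gives the same grasp; the last joint's range is limited). The gripper opens to 87 mm and grips with 3 to 60 N. Pads are 19 mm wide; open, the fingers measure 117 mm over their backs; the gripper's body (75 mm by 190 mm) begins 51 mm behind the grasp point.
Start: joints at [64.12, 18.392, -4.016, 83.108, 1.295, 78.541, -3.26], TCP at [0.292, -0.581, 0.234] pointing down, gripper open.
Joint ranges: [-163.93, 163.93], [-17.29, 119.83], [-79.2, 71.16], [3.27, 140.29], [-89.18, 269.18], [5.43, 117.66], [-154.24, 154.24]. Speed limits (degrees/s): [147.25, 147.25, 180, 180, 180, 180, 180].

### API

Orientations are given as [roll, pitch, yaw] about the fixed x, y, z axes, in that order (R = Rz(yaw) Ry(pitch) Rx(roll)).
In Python, from cell import env gives the robot as it stands.
- The arm moves only by the tool servo_tool, never from a script. Its argument "moves" is text: rows parted by semicolons, each of 7 numbers parted by spaces: the shift along the tool's x, y, z as a fraction of full scale, then the turn, a rotation vector about the tool's x, y, z as a fraction of full scale, then the gripper's target within -1 to 1 (shut at 1, half-way at 0, fully open at -1). A call has 1 to 20 rows; each row shifts and turns the pose as measured when the row begins, along the tool's axes as they then stand; what a row does not reach is not made up. Full scale, the value 1, is 1000 mm for a shift and 0.5 rad for a turn. A row lasts 1/12 s, in which the tool goes at most 41.7 mm and 7.16 degrees, less where a joint would pass 70% of its speed; a pose out of reach is approached as far as the arm can. A call with a number of a shift or a turn outside -1 to 1 is refused whole. A call with a gripper value outside its range is refused whole. The fingers move at their own pace and stop on an object; "squeeze" is the grip in N (left out, the last holds). Time passes only in rows, so rows that do not move let the fingers close. It gives the time, the measured TCP pose, the force and the opening at its end, in the units of the state.
- env.get_obs(): the state, without advancing time (a new reading comes with each control period).
- env.read_camera(name): name is "side" or "top"; returns a dict with "img" (420x560x3 uint8, red, green, blue), "range_z" (420x560 float32, m along the optical axis (not along the pixel's ray), 0 where there is no reading), "mtx" (3x3 intrinsics, pixels), "T" (4x4, takes a point from camera to world coordinates). Camera axes: x right, y up, looking along -z (the intrinsics and any distortion apply to the point x, -y, -z); pixel columns grow to the right and rows downward; lengths in m; the calibration is good to about 2 mm. A picture is of the moment at which its call begins.
- env.sign_off(): hands the job in, once; it reports no verdict.
The state is a dict: "time_s": time; "qpos": joint angles; "joint_velocities": joint speeds; "effort": joint torques, N m; "tool_pos": TCP position; "tool_rot": TCP orientation; "force": force on the tool from outside, world axes, zero at the start; "wrist_torque": the same for the moment, N m; "grip_width": finger opening in m.
Only numpy, scipy, OpenCV 4.12 (cv2) and the standard library are available. Lean on these libraries where they do the work, as an engineer would, in place of code of your own. Each camera call takes 0.05 s, during which the arm holds its last target.

## Working session

There is one attempt and no reset: what is moved stays moved. The work goes in short steps, Python scripts to look and compute and a tool call to move; the robot and the scene stay as the last step left them, time stands still between calls to the robot, and variables do not carry over. Pictures are saved under pics/ and viewed, and the job is handed in when it is done.

Besides the shell and the picture viewer there is one more tool, called in YAML: its name, and indented under it one key for each argument. servo_tool: Moves the arm, as the interface text tells. Its arguments: {"type":"object","properties":{"moves":{"type":"string"},"squeeze":{"type":"number"}},"required":["moves"]}

```bash
mkdir -p pics; ls
python3 - <<'E'
from cell import env
import cv2,numpy as np
o=env.get_obs()
for k in o: print(k,np.round(o[k],3))
for n in("top","side"):
    c=env.read_camera(n); cv2.imwrite(f"pics/{n}0.png",c["img"][:,:,::-1]); np.savez(f"{n}0.npz",**c)
    print(n,np.round(c["mtx"],1).tolist(),np.round(c["T"],3).tolist(),[k for k in c])
E
```

```text
pics
time_s 0.0
qpos [64.119 18.438 -4.014 83.174  1.296 78.54  -3.261]
joint_velocities [-0.03   0.024 -0.04  -0.043  0.04   0.084  0.043]
effort [-0.0000e+00 -4.9129e+01 -4.0400e-01 -3.1253e+01 -6.4000e-02  4.4000e-02
  0.0000e+00]
tool_pos [ 0.292 -0.58   0.232]
tool_rot [-1.79893e+02  7.00000e-03  2.66890e+01]
force [-1.081  0.652 -0.222]
wrist_torque [0.022 0.001 0.013]
grip_width 0.087
top [[471.9, 0.0, 279.2], [0.0, 471.9, 205.6], [0.0, 0.0, 1.0]] [[-0.007, 0.997, -0.076, 0.515], [-1.0, -0.007, -0.009, 0.021], [-0.01, 0.076, 0.997, 1.173], [0.0, 0.0, 0.0, 1.0]] ['img', 'range_z', 'mtx', 'T']
side [[434.1, 0.0, 276.9], [0.0, 434.1, 208.0], [0.0, 0.0, 1.0]] [[-0.683, 0.579, -0.444, 0.212], [-0.73, -0.53, 0.431, 0.383], [0.014, 0.619, 0.785, 0.769], [0.0, 0.0, 0.0, 1.0]] ['img', 'range_z', 'mtx', 'T']
```

View pics/top0.png

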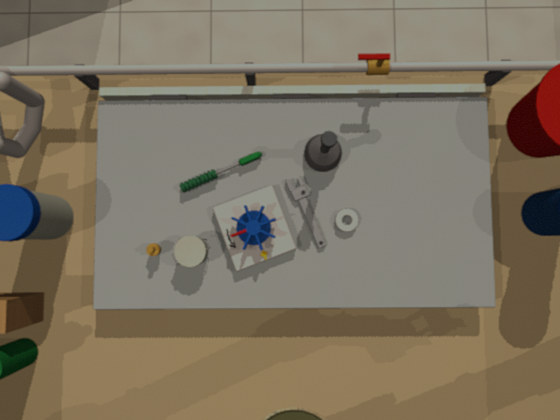

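View pics/side0.png

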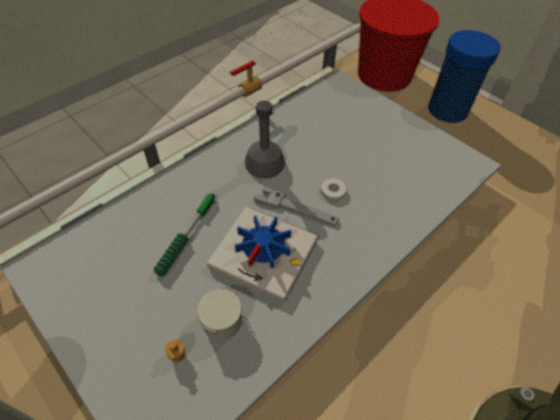

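```bash
cat > h.py <<'E'
import numpy as np,cv2
def ld(f): return dict(np.load(f))
def ray(c,u,v):
    K,T=c["mtx"],c["T"]; d=np.array([(u-K[0,2])/K[0,0],-(v-K[1,2])/K[1,1],-1.]); return T[:3,3],T[:3,:3]@d
def onz(c,u,v,z):
    o,d=ray(c,u,v); return o+d*(z-o[2])/d[2]
def cloud(c):
    h,w=c["range_z"].shape; v,u=np.mgrid[:h,:w]; K=c["mtx"];r=c["range_z"]
    P=np.stack([(u-K[0,2])/K[0,0]*r,-(v-K[1,2])/K[1,1]*r,-r],-1)
    return P@c["T"][:3,:3].T+c["T"][:3,3]
def proj(c,p):
    q=c["T"][:3,:3].T@(np.asarray(p)-c["T"][:3,3]); K=c["mtx"]; return K[0,0]*q[0]/-q[2]+K[0,2],-K[1,1]*q[1]/-q[2]+K[1,2]
E
python3 - <<'E'
from h import *
for n in("top","side"):
    c=ld(f"{n}0.npz"); P=cloud(c); hsv=cv2.cvtColor(c["img"],cv2.COLOR_RGB2HSV); H,S,V=[hsv[...,i].astype(int) for i in range(3)]
    x0,x1,y0,y1=(200,310,170,290) if n=="top" else (200,330,195,310)
    sub=np.zeros(H.shape,bool); sub[y0:y1,x0:x1]=1
    m={"blue":(H>100)&(H<130)&(S>120),"red":((H<8)|(H>172))&(S>130)&(V>60),"yel":(H>18)&(H<35)&(S>130)&(V>80)}
    for k in m:
        mm=m[k]&sub; v,u=np.nonzero(mm); p=P[mm]; p=p[c["range_z"][mm]>0]
        print(n,k,len(u),np.round([u.mean(),v.mean()],1),"bbox",u.min(),u.max(),v.min(),v.max(),"mean",np.round(p.mean(0),3),"med",np.round(np.median(p,0),3),"z%",np.round(np.percentile(p[:,2],[5,50,95]),3))
    im=cv2.resize(c["img"][y0:y1,x0:x1],None,fx=5,fy=5,interpolation=cv2.INTER_CUBIC); cv2.imwrite(f"pics/{n}zoom.png",im[:600,:800,::-1])
    for uv in ((400,250),(150,290)) if n=="top" else ((400,200),):
        print("shelf",np.round(P[uv[1],uv[0]],3))
E
```

```text
top blue 916 [253.9 227.2] bbox 232 274 206 249 mean [0.548 0.088 0.108] med [0.549 0.088 0.104] z% [0.096 0.104 0.119]
top red 38 [237.9 232.9] bbox 231 245 230 236 mean [0.535 0.124 0.117] med [0.535 0.123 0.117] z% [0.114 0.117 0.119]
top yel 34 [263.8 254.3] bbox 261 266 251 259 mean [0.486 0.067 0.084] med [0.487 0.066 0.084] z% [0.082 0.084 0.086]
shelf [ 0.494 -0.251  0.06 ]
shelf [0.404 0.337 0.054]
side blue 1286 [264.1 241.9] bbox 236 289 217 266 mean [0.543 0.092 0.112] med [0.54  0.093 0.114] z% [0.1   0.114 0.12 ]
side red 86 [253.4 254.5] bbox 249 259 245 265 mean [0.534 0.126 0.116] med [0.533 0.127 0.118] z% [0.106 0.118 0.121]
side yel 60 [295.2 261.4] bbox 290 301 258 264 mean [0.485 0.068 0.086] med [0.485 0.068 0.086] z% [0.083 0.086 0.088]
shelf [ 0.452 -0.213  0.061]
```

View pics/topzoom.png

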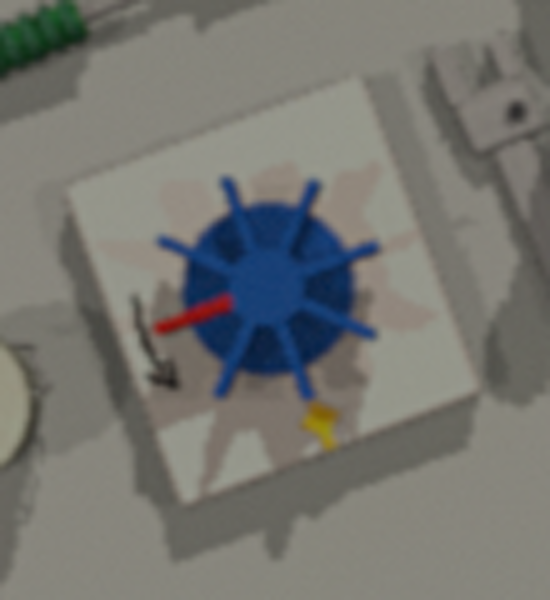

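View pics/sidezoom.png

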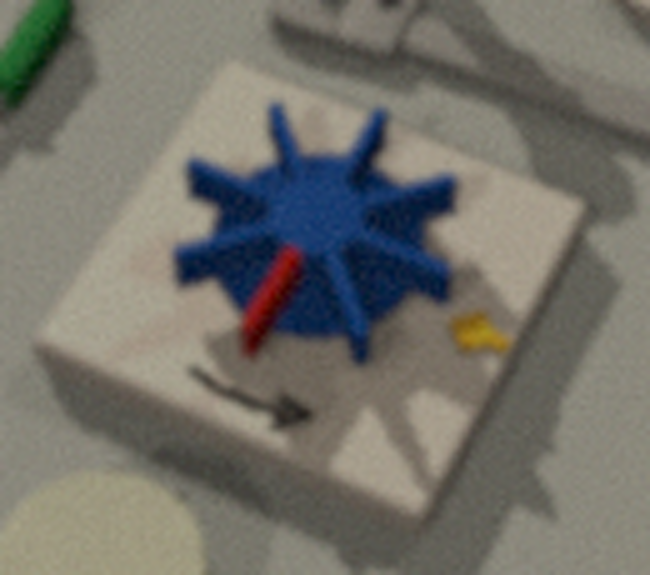

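Run:
```python
from h import *
for n in("top","side"):
    c=ld(f"{n}0.npz"); P=cloud(c); hsv=cv2.cvtColor(c["img"],cv2.COLOR_RGB2HSV); H,S,V=[hsv[...,i].astype(int) for i in range(3)]
    x0,x1,y0,y1=(200,310,170,290) if n=="top" else (200,330,195,310)
    sub=np.zeros(H.shape,bool); sub[y0:y1,x0:x1]=1
    red=((H<8)|(H>172))&(S>130)&(V>60)&sub; blue=(H>100)&(H<130)&(S>120)&sub; yel=(H>18)&(H<35)&(S>130)&(V>80)&sub
    v,u=np.nonzero(red|blue)
    pts=np.array([onz(c,a,b,.118)[:2] for a,b in zip(u,v)],np.float32)
    (cx,cy),r=cv2.minEnclosingCircle(pts*1000); print(n,"wheel centre",cx,cy,r)
    top=(blue|red)&(P[...,2]>.113)
    q=P[top&(c["range_z"]>0)]; print(" top pts mean",q.mean(0).round(4), len(q))
    v,u=np.nonzero(yel); py=onz(c,u.mean(),v.mean(),.0845)[:2]*1000
    v,u=np.nonzero(red); pr=np.array([onz(c,a,b,.118)[:2]*1000 for a,b in zip(u,v)])-[cx,cy]
    d=py-[cx,cy]; print(" pointer",py,np.hypot(*d),"unit yaw",np.degrees(np.arctan2(-d[1],-d[0])),"red ang",np.degrees(np.arctan2(*pr.mean(0)[::-1])),"r max",np.hypot(*pr.T).max())
    rad=np.hypot(*(pts*1000-[cx,cy]).T); a=np.degrees(np.arctan2(*(pts*1000-[cx,cy]).T[::-1]))
    a=a[(rad>44)]; print(" fin phase mod45", np.degrees(np.angle(np.exp(1j*np.radians(a*8)).mean()))/8)
    # objects
    if n=="top":
        for k,uv in {"tin":(190,251,.112),"plunger":(323,150,.08),"spanner":(298,190,.07),"spindle":(153,250,.1)}.items(): print(k,onz(c,*uv).round(3))
        w=(P[...,2]>.076)&(P[...,2]<.088)|(red|blue|yel); w&=sub
        cn=max(cv2.findContours(w.astype(np.uint8),0,1)[0],key=cv2.contourArea)
        k=np.array([onz(c,*p[0],.082)[:2]*1000 for p in cn],np.float32); print("plate",cv2.minAreaRect(k))
```

```text
top wheel centre 547.0521850585938 90.45372772216797 51.64651107788086
 top pts mean [0.5472 0.0894 0.1167] 463
 pointer [486.40366547  66.91880089] 65.05486691227067 unit yaw 21.208963737218973 red ang 109.9477541968856 r max 51.64642470890216
 fin phase mod45 20.744018206212008
tin [0.496 0.231 0.112]
plunger [ 0.729 -0.073  0.08 ]
spanner [ 0.636 -0.014  0.07 ]
spindle [0.498 0.318 0.1  ]
plate ((548.2124633789062, 89.17991638183594), (159.1644744873047, 149.13638305664062), 20.582292556762695)
side wheel centre 542.5284423828125 94.81108093261719 56.0787353515625
 top pts mean [0.5442 0.0936 0.1184] 725
 pointer [485.6275224   67.25633715] 63.22166242681124 unit yaw 25.83897235280569 red ang 107.81613404973466 r max 56.07866044401498
 fin phase mod45 20.404070267494525
```

servo_tool:
  moves: "0 0 -0.03 0 0 0 1; 0 0 -0.03 0 0 0 1; 0.029 -0.028 0 0 0 0 1; 0.029 -0.028 0 0 0 0 1; 0.029 -0.028 0 0 0 0 1; 0.029 -0.028 0 0 0 0 1; 0.029 -0.028 0 0 0 0 1; 0.029 -0.028 0 0 0 0 1; 0.029 -0.028 0 0 0 0 1; 0.029 -0.028 0 0 0 0 1; 0.029 -0.028 0 0 0 0 1; 0.029 -0.028 0 0 0 0 1; 0.029 -0.028 0 0 0 0 1; 0.029 -0.028 0 0 0 0 1; 0.029 -0.028 0 0 0 0 1; 0.029 -0.028 0 0 0 0 1; 0.029 -0.028 0 0 0 0 1; 0.029 -0.028 0 0 0 0 1; 0.029 -0.028 0 0 0 0 1; 0 0 0 0 0 0 1"
  squeeze: 10

```text
time_s: 1.77
tool_pos: [0.521, 0.0886, 0.2865]
tool_rot: [-179.3, 0.4, 26.1]
force: [-0.7, -0.8, 0.0]
grip_width: 0.0005
```

servo_tool:
  moves: "0 0 0 0 0 0.2 1; 0 0 0 0 0 0.2 1; 0 0 0 0 0 0.2 1; 0 0 0 0 0 0.2 1; 0 0 0 0 0 0.18 1; 0 0 0 0 0 0 1"

```text
time_s: 2.27
tool_pos: [0.5189, 0.0935, 0.2834]
tool_rot: [-179.4, 1.0, -2.7]
force: [0.5, 0.6, 0.0]
grip_width: 0.0003
```

```bash
cat >> h.py <<'E'
from scipy.spatial.transform import Rotation as R
hub=np.array([.5475,.0895])
def todo(r,ang,z,yaw):
    from cell import env
    o=env.get_obs(); M=R.from_euler('xyz',o["tool_rot"],degrees=True); G=R.from_euler('xyz',[180,0,yaw],degrees=True)
    t=np.array([*(hub+r*np.array([np.cos(np.radians(ang)),np.sin(np.radians(ang))])),z])
    p=np.array(o["tool_pos"]); d=p[:2]-hub
    print("pos",p.round(4),"rot",np.round(o["tool_rot"],1),"polar r",np.hypot(*d).round(4),"ang",np.degrees(np.arctan2(d[1],d[0])).round(1),"F",np.round(o["force"],1),"q",np.round(o["qpos"],0),"t",o["time_s"])
    print("target",t.round(4),"shift tool",M.inv().apply(t-p).round(4),"turn/0.5",((M.inv()*G).as_rotvec()/.5).round(3))
E
python3 -c "
from h import *
todo(.058,88,.16,-2)"
```

```text
pos [0.5189 0.0935 0.2834] rot [-179.4    1.    -2.7] polar r 0.0289 ang 172.0 F [0.5 0.6 0. ] q [  25.    5.  -40.   94.    3.   83. -108.] t 2.2667
target [0.5495 0.1475 0.16  ] shift tool [ 0.0303 -0.0541  0.1234] turn/0.5 [-0.02   0.036 -0.023]
```

Shift sideways first, then lower to above the fins.

servo_tool:
  moves: "0.015 -0.027 0 -0.02 0.036 -0.023 1; 0.015 -0.027 0 0 0 0 1; 0 0 0.03 0 0 0 1; 0 0 0.03 0 0 0 1; 0 0 0.03 0 0 0 1; 0 0 0.03 0 0 0 1; 0 0 0 0 0 0 1; 0 0 0 0 0 0 1"

```text
time_s: 2.93
tool_pos: [0.5533, 0.1459, 0.1593]
tool_rot: [180.0, -0.1, -0.9]
force: [-0.2, 0.4, 1.0]
grip_width: 0.0007
```

```bash
python3 -c "
from h import *
todo(.058,88,.135,-2)"
```

```text
pos [0.5533 0.1459 0.1593] rot [ 1.8e+02 -1.0e-01 -9.0e-01] polar r 0.0567 ang 84.1 F [-0.2  0.4  1. ] q [  18.   16.  -41.   99.   11.   69. -117.] t 2.9333
target [0.5495 0.1475 0.135 ] shift tool [-0.0039 -0.0015  0.0243] turn/0.5 [ 0.002 -0.005  0.037]
```

servo_tool:
  moves: "-0.004 -0.0015 0.012 0 0 0.037 1; 0 0 0.012 0 0 0 1; 0 0 0 0 0 0 1; 0 0 0 0 0 0 1"

```text
time_s: 3.27
tool_pos: [0.5513, 0.1475, 0.1377]
tool_rot: [180.0, -0.5, -2.0]
force: [0.8, -0.1, 0.1]
grip_width: 0.0007
```

```bash
python3 -c "
from h import *
todo(.058,88,.111,-2)
from cell import env
for n,(x0,x1,y0,y1) in {'top':(200,310,170,290),'side':(180,340,180,300)}.items():
    c=env.read_camera(n); cv2.imwrite(f'pics/{n}1.png',cv2.resize(c['img'][y0:y1,x0:x1],None,fx=5,fy=5,interpolation=2)[:,:,::-1])
"
```

```text
pos [0.5513 0.1475 0.1377] rot [180.   -0.5  -2. ] polar r 0.0582 ang 86.2 F [ 0.8 -0.1  0.1] q [  18.   17.  -41.  101.   12.   67. -119.] t 3.2667
target [0.5495 0.1475 0.111 ] shift tool [-0.002   0.0001  0.0266] turn/0.5 [ 0.    -0.016 -0.001]
```

View pics/side1.png

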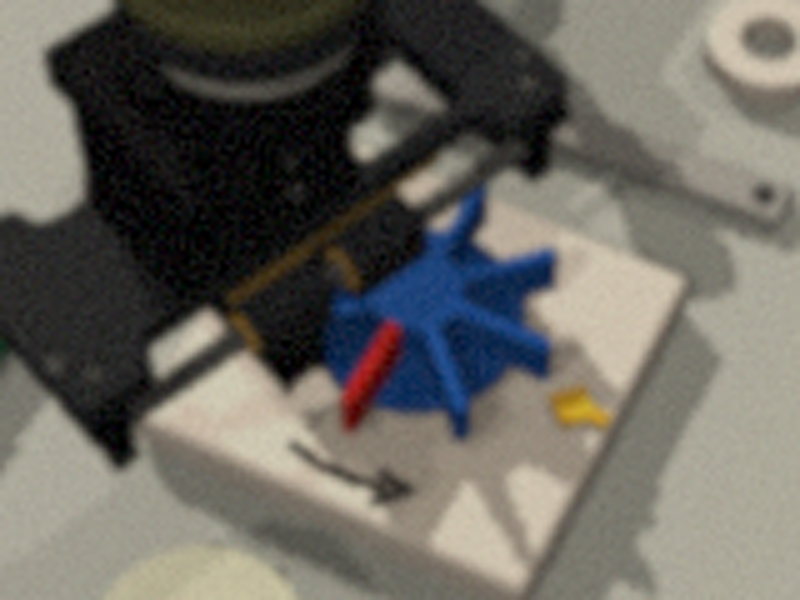

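View pics/top1.png

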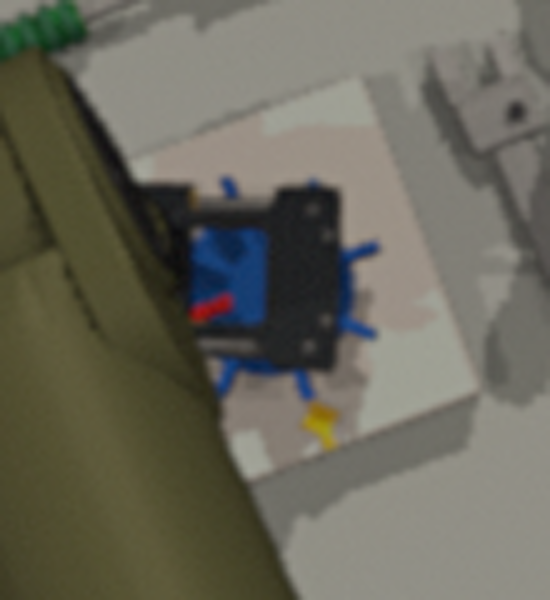

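servo_tool:
  moves: "-0.0025 0 0.003 0 -0.016 0 1; 0 0 0.006 0 0 0 1; 0 0 0.006 0 0 0 1; 0 0 0 0 0 0 1"

```text
time_s: 3.7
tool_pos: [0.5504, 0.1477, 0.1238]
tool_rot: [-180.0, -0.2, -2.1]
force: [0.2, 0.0, -1.0]
grip_width: 0.0006
```

```bash
python3 -c "
from h import *
todo(.058,88,.111,-2)"
```

```text
pos [0.5504 0.1477 0.1238] rot [-180.    -0.2   -2.1] polar r 0.0583 ang 87.2 F [ 0.2  0.  -1. ] q [  17.   18.  -41.  101.   13.   65. -119.] t 3.7
target [0.5495 0.1475 0.111 ] shift tool [-0.0009  0.0003  0.0128] turn/0.5 [-0.001 -0.007 -0.002]
```

servo_tool:
  moves: "-0.001 0 0.005 0 0 0 1; 0 0 0.005 0 0 0 1; 0 0 0.004 0 0 0 1; 0 0 0 0 0 0 1"

```text
time_s: 4.03
tool_pos: [0.5491, 0.1477, 0.1078]
tool_rot: [-180.0, -0.2, -2.0]
force: [0.7, -0.5, 0.2]
grip_width: 0.0007
```

```bash
python3 -c "
from h import *
todo(.058,88,.111,-2)
from cell import env
for n,(x0,x1,y0,y1) in {'side':(180,340,180,300)}.items():
    c=env.read_camera(n); cv2.imwrite(f'pics/{n}2.png',cv2.resize(c['img'][y0:y1,x0:x1],None,fx=5,fy=5,interpolation=2)[:,:,::-1])
"
```

```text
pos [0.5491 0.1477 0.1078] rot [-180.    -0.2   -2. ] polar r 0.0582 ang 88.5 F [ 0.7 -0.5  0.2] q [  17.   18.  -41.  102.   13.   64. -120.] t 4.0333
target [0.5495 0.1475 0.111 ] shift tool [ 0.0005  0.0002 -0.0032] turn/0.5 [-0.001 -0.006 -0.002]
```

View pics/side2.png

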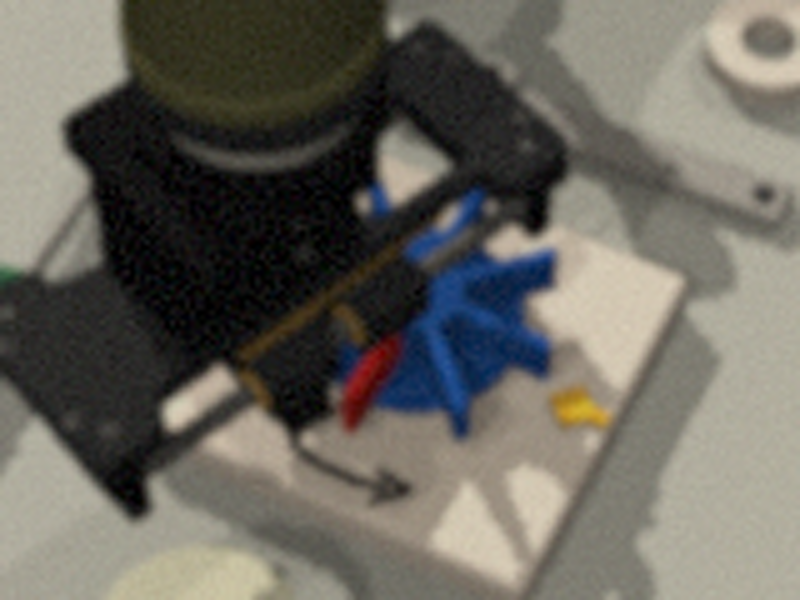

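servo_tool:
  moves: "-0.0036 0.0001 -0.002 0 0 -0.126 1; -0.0036 0.0001 -0.001 0 0 -0.126 1; -0.0036 0.0001 0 0 0 -0.126 1; -0.0036 0.0001 0 0 0 -0.126 1; -0.0036 0.0001 0 0 0 -0.126 1; -0.0036 0.0001 0 0 0 -0.126 1"

```text
time_s: 4.58
tool_pos: [0.5313, 0.1465, 0.1121]
tool_rot: [-180.0, -0.7, 20.6]
force: [1.2, 1.7, -0.7]
grip_width: 0.0006
```

```bash
python3 -c "
from h import *
todo(.058,118,.111,28)"
```

```text
pos [0.5313 0.1465 0.1121] rot [-180.    -0.7   20.6] polar r 0.0592 ang 105.9 F [ 1.2  1.7 -0.7] q [ 21.  16. -45. 105.  13.  63. -98.] t 4.5833
target [0.5203 0.1407 0.111 ] shift tool [-0.0123  0.0015  0.0009] turn/0.5 [ 0.001 -0.025 -0.259]
```

servo_tool:
  moves: "-0.0045 0.0006 0 0 -0.02 -0.08 1; -0.0045 0.0006 0 0 0 -0.08 1; -0.0045 0.0004 0 0 0 -0.09 1; -0.0045 0.0004 0 0 0 -0.1 1; -0.0045 0.0004 0 0 0 -0.11 1"

```text
time_s: 5.0
tool_pos: [0.5127, 0.136, 0.1132]
tool_rot: [180.0, -0.4, 34.6]
force: [0.4, 0.4, -0.4]
grip_width: 0.0006
```

```bash
python3 -c "
from h import *
todo(.058,133,.111,43)
from cell import env
for n,(x0,x1,y0,y1) in {'side':(180,340,180,300)}.items():
    c=env.read_camera(n); cv2.imwrite(f'pics/{n}3.png',cv2.resize(c['img'][y0:y1,x0:x1],None,fx=5,fy=5,interpolation=2)[:,:,::-1])
"
```

```text
pos [0.5127 0.136  0.1132] rot [180.   -0.4  34.6] polar r 0.0581 ang 126.9 F [ 0.4  0.4 -0.4] q [ 25.  14. -48. 107.  12.  63. -82.] t 5.0
target [0.5079 0.1319 0.111 ] shift tool [-0.0062  0.0007  0.0021] turn/0.5 [ 0.002 -0.013 -0.295]
```

View pics/side3.png

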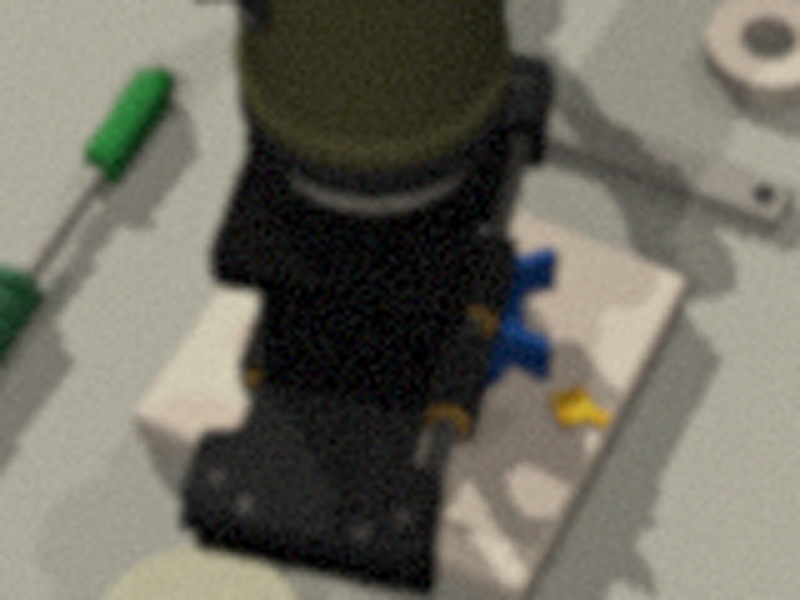

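servo_tool:
  moves: "-0.0045 0.0004 0.001 0 0 -0.12 1; -0.0045 0.0003 0.001 0 0 -0.12 1; -0.0045 0.0003 0 0 0 -0.12 1; -0.0045 0.0003 0 0 0 -0.12 1; -0.0045 0.0003 0 0 0 -0.12 1"

```text
time_s: 5.47
tool_pos: [0.4988, 0.1216, 0.1124]
tool_rot: [179.7, -0.7, 52.4]
force: [1.5, 2.0, -0.9]
grip_width: 0.0003
```

```bash
python3 -c "
from h import *
todo(.058,158,.111,68)"
```

```text
pos [0.4988 0.1216 0.1124] rot [179.7  -0.7  52.4] polar r 0.0583 ang 146.6 F [ 1.5  2.  -0.9] q [ 30.  12. -51. 110.  10.  62. -62.] t 5.4667
target [0.4937 0.1112 0.111 ] shift tool [-0.0113  0.0023  0.0013] turn/0.5 [ 0.015 -0.023 -0.546]
```

servo_tool:
  moves: "-0.0045 0.0004 0 0 -0.02 -0.15 1; -0.0045 0.0004 0 0 0 -0.15 1; -0.0045 0.0004 0 0 0 -0.15 1; -0.0045 0.0004 0 0 0 -0.15 1"

```text
time_s: 5.8
tool_pos: [0.4918, 0.1077, 0.1134]
tool_rot: [179.5, -0.3, 70.2]
force: [0.5, 1.5, -0.0]
grip_width: 0.0006
```

```bash
python3 -c "
from h import *
todo(.058,178,.111,88)"
```

```text
pos [0.4918 0.1077 0.1134] rot [179.5  -0.3  70.2] polar r 0.0586 ang 161.9 F [ 0.5  1.5 -0. ] q [ 34.  11. -53. 111.  10.  62. -43.] t 5.8
target [0.4895 0.0915 0.111 ] shift tool [-0.016   0.0034  0.0023] turn/0.5 [ 0.019 -0.006 -0.621]
```

servo_tool:
  moves: "-0.004 0.0006 0 0.01 0 -0.13 1; -0.004 0.0006 0.001 0 0 -0.13 1; -0.004 0.0006 0 0 0 -0.13 1"

```text
time_s: 6.05
tool_pos: [0.4906, 0.0954, 0.113]
tool_rot: [179.7, -0.2, 81.8]
force: [0.3, 0.5, 0.3]
grip_width: 0.0005
```

```bash
python3 -c "
from h import *
todo(.058,178,.111,88)"
```

```text
pos [0.4906 0.0954 0.113 ] rot [179.7  -0.2  81.8] polar r 0.0572 ang 174.0 F [0.3 0.5 0.3] q [ 36.  11. -54. 111.  10.  62. -30.] t 6.05
target [0.4895 0.0915 0.111 ] shift tool [-0.004  -0.0005  0.002 ] turn/0.5 [ 0.012 -0.006 -0.217]
```

servo_tool:
  moves: "-0.003 -0.0005 0 0 0 -0.12 1; 0 0 0 0 0 -0.05 1; 0 0 0 0 0 0 1"

```text
time_s: 6.3
tool_pos: [0.4906, 0.0914, 0.1136]
tool_rot: [179.6, -0.1, 86.7]
force: [-0.7, 0.3, 0.4]
grip_width: 0.0006
```

```bash
python3 -c "
from h import *
todo(.058,178,.111,88)
from cell import env
for n,(x0,x1,y0,y1) in {'side':(180,340,180,300),'top':(200,310,170,290)}.items():
    c=env.read_camera(n); cv2.imwrite(f'pics/{n}4.png',cv2.resize(c['img'][y0:y1,x0:x1],None,fx=5,fy=5,interpolation=2)[:,:,::-1])
"
```

```text
pos [0.4906 0.0914 0.1136] rot [ 1.796e+02 -1.000e-01  8.670e+01] polar r 0.0569 ang 178.1 F [-0.7  0.3  0.4] q [ 37.  11. -55. 111.  10.  62. -25.] t 6.3
target [0.4895 0.0915 0.111 ] shift tool [ 0.0001 -0.0011  0.0026] turn/0.5 [ 0.016 -0.004 -0.044]
```

View pics/side4.png

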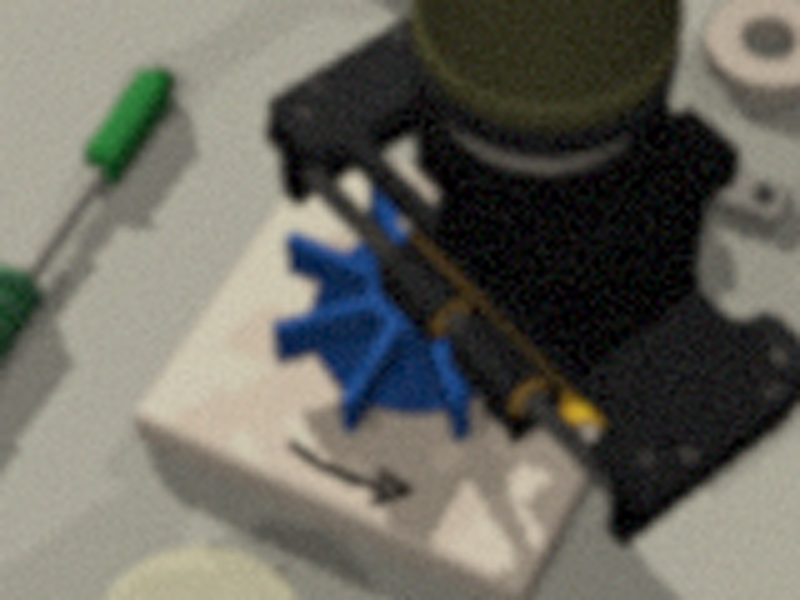

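View pics/top4.png

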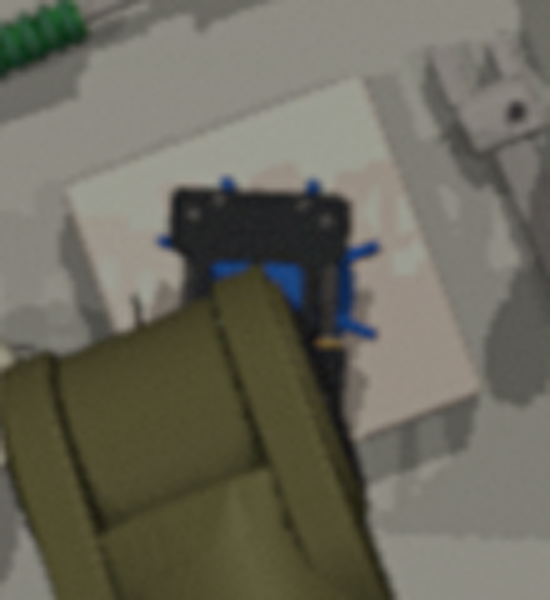

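Both previously occupied fin positions now hold blue fins at click phase; red is hidden behind the fingers, near the pointer. I lift straight up and move clear.

servo_tool:
  moves: "0 0 -0.008 0 0 0 1; 0 0 -0.012 0 0 0 1; 0 0 -0.015 0 0 0 1; 0 0 -0.03 0 0 0 1; 0 0 -0.03 0 0 0 1; 0 0 -0.03 0 0 0 1; 0 0 -0.03 0 0 0 1; 0 0 -0.03 0 0 0 1; -0.04 0 0 0 0 0 1; -0.04 0 0 0 0 0 1; -0.04 0 0 0 0 0 1; -0.04 0 0 0 0 0 1; -0.04 0 0 0 0 0 1; -0.04 0 0 0 0 0 1; -0.04 0 0 0 0 0 1; -0.04 0 0 0 0 0 1; 0 0 0 0 0 0 1; 0 0 0 0 0 0 1"

```text
time_s: 7.9
tool_pos: [0.4739, -0.2304, 0.3316]
tool_rot: [178.0, 0.3, 87.4]
force: [0.9, 0.8, -0.1]
grip_width: 0.0002
```

Run:
```python
from h import *
from cell import env
for n in("top","side"):
    c=env.read_camera(n); np.savez(f"{n}5.npz",**c); a=ld(f"{n}0.npz")
    x0,x1,y0,y1=(200,310,170,290) if n=="top" else (200,330,195,310)
    cv2.imwrite(f"pics/{n}5.png",c["img"][:,:,::-1]); cv2.imwrite(f"pics/{n}5z.png",cv2.resize(c['img'][y0:y1,x0:x1],None,fx=5,fy=5,interpolation=2)[:,:,::-1])
    hsv=cv2.cvtColor(c["img"],cv2.COLOR_RGB2HSV); H,S,V=[hsv[...,i].astype(int) for i in range(3)]
    red=((H<8)|(H>172))&(S>130)&(V>60); red[:y0]=0;red[y1:]=0;red[:,:x0]=0;red[:,x1:]=0
    v,u=np.nonzero(red); print(n,len(u))
    if len(u):
        p=onz(c,u.mean(),v.mean(),.118)[:2]; d=p-hub; print("red",p.round(4),"unit ang",np.degrees(np.arctan2(d[1],d[0]))%360-20.5)
todo(.058,178,.2,88)
```

```text
top 40
red [0.5147 0.0772] unit ang 180.02899304526258
side 142
red [0.5104 0.0817] unit ang 171.34001256103932
pos [ 0.4737 -0.2302  0.3313] rot [178.1   0.4  87.5] polar r 0.3281 ang -103.0 F [0.1 0.  0.4] q [ 59.   2. -36.  92.   1.  85.  20.] t 8.0
target [0.4895 0.0915 0.2   ] shift tool [ 0.323  -0.0026  0.129 ] turn/0.5 [ 0.068  0.014 -0.017]
```

View pics/top5.png

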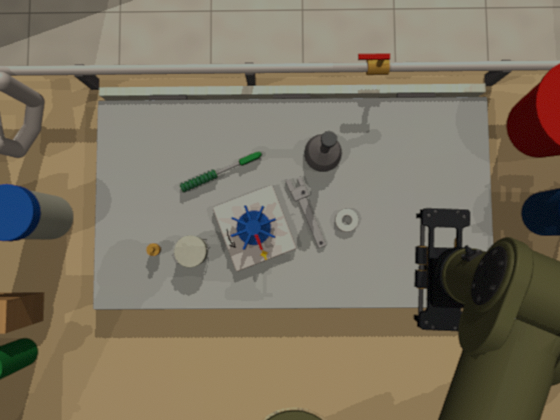

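View pics/side5.png

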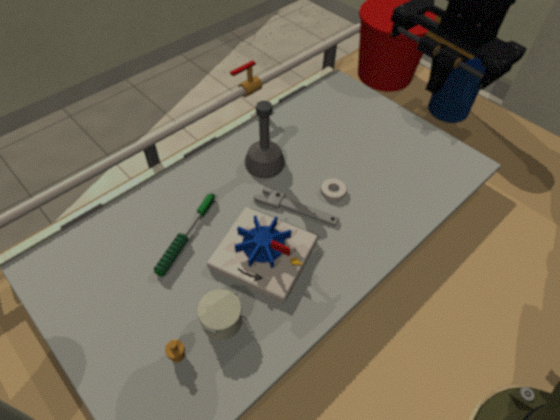

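The red fin (top view about 260,243) now points at the yellow pointer (264,255). In the top view the angle is 180.0°. The other objects are at the same pixels as before.

Run:
```python
from h import *
for n in("top","side"):
    a,c=ld(f"{n}0.npz"),ld(f"{n}5.npz"); d=cv2.absdiff(a["img"],c["img"]).max(2)>50
    m=cv2.morphologyEx(d.astype(np.uint8),cv2.MORPH_OPEN,np.ones((2,2),np.uint8)); _,_,s,_=cv2.connectedComponentsWithStats(m); print(n,s[1:][s[1:,4]>8].tolist())
from cell import env
print(env.sign_off())
```

```text
top [[415, 209, 145, 211, 14270], [232, 230, 16, 8, 53], [255, 235, 9, 16, 60], [517, 262, 43, 83, 852]]
side [[392, 0, 135, 93, 6228], [457, 59, 5, 4, 14], [272, 241, 19, 14, 144], [250, 245, 11, 19, 100], [555, 382, 5, 7, 18]]
the job is handed in; nothing more can be done
None
```

The reminder is set: the red fin rests in its click at the yellow pointer, and the job is handed in. The wheel started two clicks short. I put the closed fingertips into the gap behind the red fin and moved them 90° anticlockwise round the axis. I then lifted them straight out and moved the arm clear, finishing at about 8 s.

**Final checks**
- **Red fin angle:** the top camera puts it at 180.0°, at the pointer. The side camera gave 171°. I put that down to the fin's upright side face showing in that view, since its picture also shows the fin at the pointer.
- **Other objects:** comparing pictures from before and after, only the red fin and the arm (with its shadow) had changed, so the things standing around it did not move.
- **Forces:** the readings I took during the stroke stayed under about 3 N.

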